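Gather the sample pots in the tray's lip corner and hold it tipped

ROBOT

A 6-joint arm with a two-finger parallel gripper is mounted at the origin on the work surface. World frame = base frame: x ahead of the robot, y to its left, z up, the work surface at z = 0. Lengths are in m, angles in rad, forces in N, time in s.
With the tool pointing down it reaches from about 0.425 to 0.95 m from the base axis. Payload 3.5 kg.
Tool frame: the origin (TCP) lies at the very end of the fingers, on their centre line; the grasp point (between the pads) lies 19 mm behind it; z points along the fingers, y is the line along which they close (so a half turn about z gives the same grasp; the last joint's range is limited). The gripper opens to 85 mm and grips with 20 to 120 N. Pads are 22 mm wide; open, the fingers measure 114 mm over their backs; the gripper's body (76 mm by 85 mm) begins 54 mm behind the grasp point. The pads swing forward as they close: fully open they stand 13 mm farther back than shut.
Start: joints at [1.051, 0.286, 1.577, -0, 1.279, -0.15], TCP at [0.244, 0.629, 0.202] pointing down, gripper open.
Joint ranges: [-2.77, 2.77], [-0.9, 2.22], [0.21, 2.48], [-1.53, 4.67], [0.24, 2.81], [-2.84, 2.84]. Speed limits (rad/s): [2.79, 2.79, 3.14, 3.14, 3.14, 3.14].

INTERFACE

Orientations are given as a unit quaternion [x, y, z, w].
In Python, from bench import ctrl gives the robot as it stands. Calls block until the motion is done:
- ctrl.move_to(position, orientation): joint-space move of the TCP to a pose.
- ctrl.move_l(position, attitude=None, speed=0.15, stop_force=None): straight line of the TCP; attitude=None keeps the orientation; speed is the mean speed in m/s. With stop_force (N) it stops when the force on the tool has changed by that much, and returns True; else False.
- ctrl.move_j(angles): joint-space move.
- ctrl.command_gripper(opening, effort=None): finger opening in m; effort is the grip in N (None keeps the last); returns when the fingers have stopped.
- ctrl.pause(seconds).
- ctrl.inverse_kinematics(position, orientation): joint angles nearest the present ones, or None.
- ctrl.capture(name): name is "side" or "top"; returns a dict with "pixels" (384x512x3 uint8, red, green, blue), "fx", "fy", "cx", "cy" (pixels), "T" (4x4, takes a point from camera to world coordinates). Camera axes: x right, y down, z forward; pixel columns grow to the right and rows downward; lengths in m; the calibration is good to about 2 mm. A picture is of the moment at which its call begins. There is no depth.
A pose or a line that the arm cannot do raises ctrl.Unreachable and nothing moves.
- ctrl.sign_off(): hands the job in; it is judged then, once.
Readings, each from a call of its own:
- ctrl.read_time_s(): time.
- ctrl.read_joint_positions(): joint angles.
- ctrl.read_qd(): joint speeds.
- ctrl.read_joint_efforts(): joint torques, N m.
- ctrl.read_position(): TCP position.
- ctrl.read_tcp_rot(): TCP orientation.
- ctrl.read_force(): force on the tool from outside, world axes, zero at the start.
- ctrl.read_torque(): the same for the moment, N m.
- ctrl.read_gripper_width(): finger opening in m.
- ctrl.read_grip_force(): force on a finger pad.
Only numpy, scipy, OpenCV 4.12 (cv2) and the standard library are available. Lean on these libraries where they do the work, as an engineer would, in place of code of your own. Each camera call takes 0.05 s, during which the arm holds its last target. There are 200 camera calls.

TASK

Pick up the grey sample tray by its rim, clear of the bench, and tip it with the pouring lip lowest until all four loose sample pots have slid into the lip corner and lie bunched together there, not strung out along a side and none fallen out. Finish while still holding the tray up in the gripper, tipped and steady, touching nothing else, so that I can pick the pots out of that corner; do not put it down or let go. Leave everything else on the bench where it stands.

Things in the scene. Friction and masses are not known exactly. Their poses are not given: they have to be found in the camera images.
- tray: The sample tray: open light-grey plastic laboratory tray, 200 x 150 mm over its rim (x the long way), 60 mm high, 0.22 kg, flat on the bench. Origin: centre of its underside; z up out of the open top; the lip corner is the one at +x +y. Inner floor 180 x 130 mm and 4 mm thick, side walls 3 mm thick up to 38 mm, above that the rim.
- rim_back (a point): Middle of the rim's top edge on the -x short side, at (-95, 0, 60) mm of the tray. The rim is a straight skirt 10 mm thick, from 38 to 60 mm high, along all four sides (centre lines x = -95 and +95, y = -70 and +70 mm). It can be pinched from above anywhere but at the lip corner, where it stops 32 mm short of the corner on both sides.
- lip_corner (a point): Point inside the tray at the lip corner where the two walls meet, at (90, 65, 15) mm of the tray. Above it a V-shaped pouring lip stands 25 mm out beyond the corner, from 38 mm up to rim height. Inside, the tray is slippery: pots begin to slide at about 13 degrees of tilt, and slide along a wall into a corner at some 25 to 35 degrees.
- lip_foot (a point): Point under the tray at the lip corner, at (90, 65, 0) mm of the tray: the tray's lowest point when it is tipped towards the lip.
- pot1_mid (a point): Middle of loose sample pot 1 of four identical ones, capped cream plastic pots 27 mm across and 22 mm high, 22 g, standing loose on the tray's floor; the point is on the pot's axis, 11 mm above its underside.
- pot2_mid (a point): Middle of loose sample pot 2 of four identical ones, capped cream plastic pots 27 mm across and 22 mm high, 22 g, standing loose on the tray's floor; the point is on the pot's axis, 11 mm above its underside.
- pot3_mid (a point): Middle of loose sample pot 3 of four identical ones, capped cream plastic pots 27 mm across and 22 mm high, 22 g, standing loose on the tray's floor; the point is on the pot's axis, 11 mm above its underside.
- pot4_mid (a point): Middle of loose sample pot 4 of four identical ones, capped cream plastic pots 27 mm across and 22 mm high, 22 g, standing loose on the tray's floor; the point is on the pot's axis, 11 mm above its underside.
- big_jar: Bystander: capped sample jar, 44 mm across and 50 mm high, beside the tray's -y long side, about 30 mm clear of the rim and half-way from its middle to the -x end. Origin: centre of its underside, as for all the bystanders.
- fitting: Bystander: brass tube fitting with a hexagon foot, 23 mm across and 26 mm high, standing beside the tray's -x short side, about 25 mm clear of the rim and up to 55 mm to -y of its middle.
- spatula: Bystander: steel micro-spatula, 170 mm long, 6 mm thick, lying beside the tray's +y long side, about 30 mm clear of the rim.
- bottle: Bystander: amber reagent bottle, 68 mm across and 150 mm high, standing farther out to the left.
- mortar: Bystander: white ceramic mortar bowl, 96 mm across and 48 mm high, farther out.
- carton: Bystander: small white carton, 70 x 100 x 50 mm, farther out.
- mouse: Bystander: black computer mouse, 100 x 60 x 33 mm, to the robot's right.
- keyboard: Fixed: black computer keyboard, 440 x 140 x 24 mm, to the robot's right.
- case: Fixed: aluminium instrument case on a flat shipping carton, 340 x 460 x 140 mm in all, at the far right; origin under its corner nearest the tray.
- lidded_box: Fixed: shut clear plastic box with sample jars inside, 216 x 176 x 81 mm, at the far left; origin under the middle of its near side.
- table: The grey stone bench top; its top is the height 0.

How it is judged:
At the end, for the whole second after the job is handed in: Gripper holds the tray steady, its lip foot over 30 mm above the bench, touching no bench or bystander; tray tipped over 15 degrees, its +x and +y axes both at least 3 degrees below level (lip corner lowest); each pot's middle inside the tray, within 85 mm of the lip-corner point (contact force between the fingers and tray above 1 N and height (world z) of lip_foot above 0.03 m and angle between tray's own z axis and vertical above 0.26 rad and angle between tray's own x axis and vertical above 1.62 rad and angle between tray's own y axis and vertical above 1.62 rad and linear speed of tray below 0.03 m/s and angular speed of tray below 0.15 rad/s and contact force between tray and table below 0.2 N and distance between each of pot1_mid, pot2_mid, pot3_mid, pot4_mid and lip_corner below 0.085 m and x of each of pot1_mid, pot2_mid, pot3_mid, pot4_mid in the frame of tray below 0.09 m and y of each of pot1_mid, pot2_mid, pot3_mid, pot4_mid in the frame of tray below 0.065 m and contact force between tray and big_jar below 0.2 N and contact force between tray and fitting below 0.2 N and contact force between tray and spatula below 0.2 N and contact force between tray and bottle below 0.2 N and contact force between tray and mortar below 0.2 N and contact force between tray and carton below 0.2 N and contact force between tray and mouse below 0.2 N and contact force between tray and keyboard below 0.2 N and contact force between tray and case below 0.2 N and contact force between tray and lidded_box below 0.2 N); the arm keeps its last pose, push and grip.
It fails at once if one of the loose bystanders is pushed more than 30 mm from its place (distance of any of big_jar, fitting, spatula, bottle, mortar, carton, mouse from where it was at the start of the episode above 0.03 m).
It also fails if it takes over 48 s, if anything falls off the work surface, if the arm or the gripper's body presses on something with over 40 N, if the wrist force passes 120 N, or if a joint passes its speed limit or range.

## Working session

There is one attempt and no reset: what is moved stays moved. The work goes in short steps, each a Python script; the robot and the scene stay as the last script left them, time stands still between calls to the robot, and variables do not carry over. Pictures are saved under pics/ and viewed, at most 10 in all, crops included, and the job is handed in when it is done.

```bash
mkdir -p pics; ls
python3 - <<'E'
from bench import ctrl
import cv2,pickle,numpy as np
for n in("side","top"):
    c=ctrl.capture(n); pickle.dump(c,open(n+".pkl","wb")); cv2.imwrite(f"pics/{n}0.png",cv2.resize(c["pixels"][:,:,::-1],(800,600),interpolation=cv2.INTER_CUBIC))
    print(n,c["fx"],c["fy"],c["cx"],c["cy"]);print(np.round(c["T"],4))
print(ctrl.read_tcp_rot(),ctrl.read_time_s())
E
```

```text
pics
side 490.32234127224837 490.32234127224837 248.88468743838834 195.26875076194412
[[ 0.9932 -0.0602  0.0994  0.3383]
 [-0.1145 -0.6534  0.7483 -1.2697]
 [ 0.0199 -0.7546 -0.6559  1.1374]
 [ 0.      0.      0.      1.    ]]
top 468.39633080715635 468.39633080715635 255.3649960858378 198.80686430841993
[[ 0.0198 -0.9837  0.1789  0.2527]
 [-0.9998 -0.0195  0.0035 -0.0412]
 [ 0.     -0.179  -0.9839  1.5807]
 [ 0.      0.      0.      1.    ]]
[ 1.83842978e-01  9.82955019e-01 -1.02807776e-03 -3.65778859e-04] 0.1
```

View pics/side0.png

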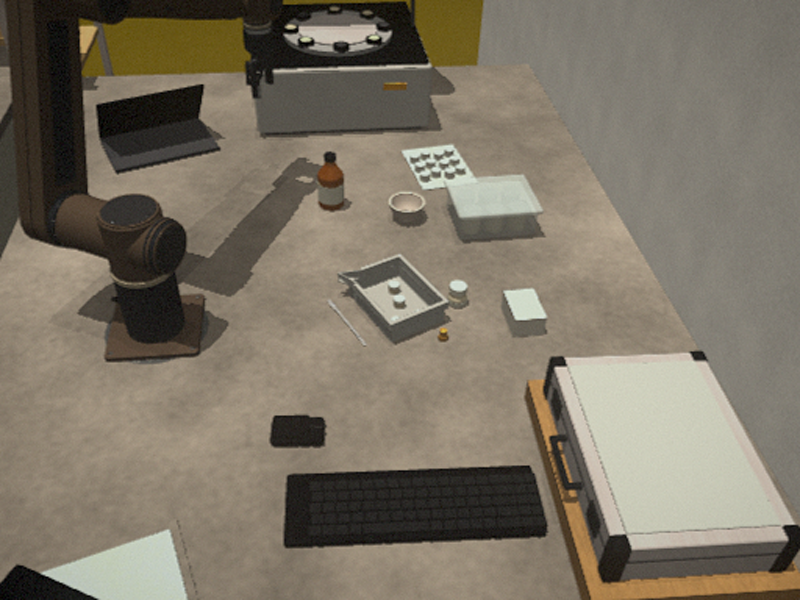

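View pics/top0.png

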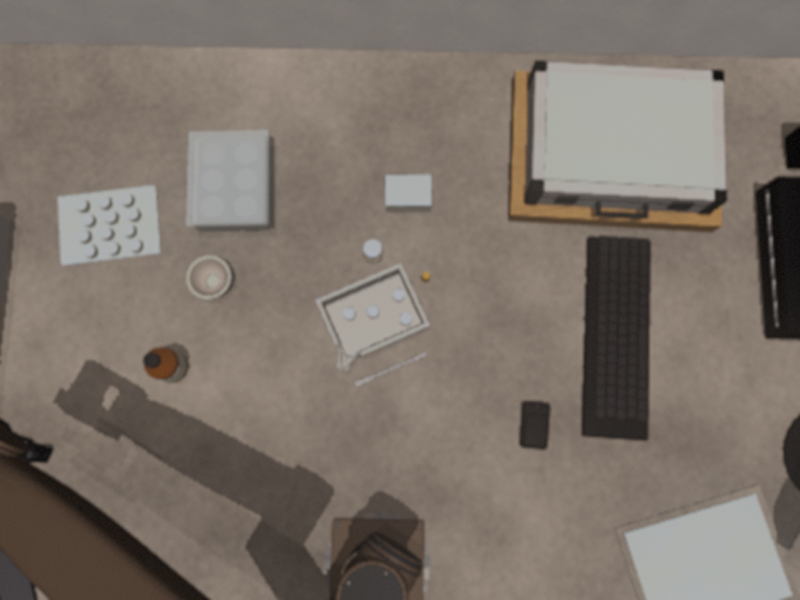

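The side view shows the tray at about (395,297) and the top view at about (372,312), both at 800x600 scale. In the top view the lip points to (345,360), towards the robot and to its left. The fitting is at (426,276), the jar at (372,249) and the spatula at (390,370). Next I'll take zoomed crops with a colour mask.

Run:
```python
import cv2,pickle,numpy as np
out=[]
for n,(x0,y0) in (("top",(195,160)),("side",(205,150))):
    im=pickle.load(open(n+".pkl","rb"))["pixels"]
    w,h=(88,88)
    c=im[y0:y0+h,x0:x0+w,::-1]
    hsv=cv2.cvtColor(c,cv2.COLOR_BGR2HSV); lab=cv2.cvtColor(c,cv2.COLOR_BGR2LAB)
    print(n,"bench",np.median(lab[:,:5].reshape(-1,3),0),"tray",lab[h//2-5,w//2])
    b=cv2.resize(c,None,fx=4.5,fy=4.5,interpolation=cv2.INTER_CUBIC)
    for k in range(0,88,10):
        p=int((k+.5)*4.5)
        cv2.putText(b,str(x0+k),(p-8,8),0,.3,(0,255,255));cv2.putText(b,str(y0+k),(0,p+3),0,.3,(0,255,255))
        cv2.line(b,(p,10),(p,14),(0,255,255));cv2.line(b,(20,p),(24,p),(0,255,255))
    out.append(b)
cv2.imwrite("pics/crop.png",np.hstack(out));
```

```text
top bench [133. 131. 136.] tray [181 128 125]
side bench [155. 130. 140.] tray [197 127 137]
```

View pics/crop.png

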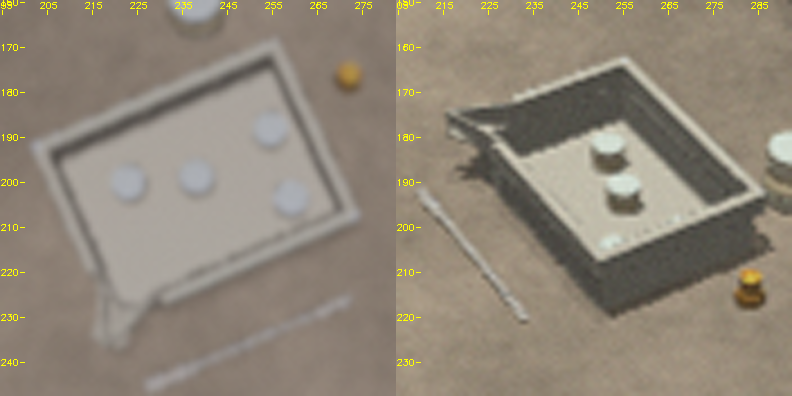

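The crops show the rim's outer corners clearly. In native pixels, top/side are: (-x,-y) (256,168.6)/(286.5,192.8), (-x,+y) (274,207)/(250,207.7), and (+x,-y) (201.6,192.4)/(256.3,162.4). All four pots can be seen in the top view. Next I'll triangulate these and plan.

```bash
cat > h.py <<'E'
import numpy as np,cv2,pickle
from scipy.spatial.transform import Rotation as R
def ray(c,uv):
    T=c["T"]; d=T[:3,:3]@[(uv[0]-c["cx"])/c["fx"],(uv[1]-c["cy"])/c["fy"],1]
    return T[:3,3],d/np.linalg.norm(d)
def plane(c,uv,z):
    o,d=ray(c,uv); return o+d*(z-o[2])/d[2]
def tri(c1,u1,c2,u2):
    o1,d1=ray(c1,u1);o2,d2=ray(c2,u2)
    s=np.linalg.lstsq(np.c_[d1,-d2],o2-o1,rcond=None)[0]
    a,b=o1+s[0]*d1,o2+s[1]*d2
    return (a+b)/2,np.linalg.norm(a-b)
E
python3 - <<'E'
from h import *
from bench import ctrl
t=pickle.load(open("top.pkl","rb"));s=pickle.load(open("side.pkl","rb"))
np.set_printoptions(precision=4,suppress=True)
P={}
for n,a,b in (("mm",(256.1,168.6),(286.5,192.8)),("mp",(274.3,207.3),(250.3,207.7)),("pm",(201.6,192.4),(256.3,162.4))):
    P[n],e=tri(t,a,s,b); print(n,P[n],"gap",e)
print("sides",np.linalg.norm(P["pm"]-P["mm"]),np.linalg.norm(P["mp"]-P["mm"]))
ux=P["pm"]-P["mm"];uy=P["mp"]-P["mm"]
a1=np.arctan2(ux[1],ux[0]);a2=np.arctan2(-uy[0],uy[1]);print("yaw",a1,a2)
w=np.angle(4*np.exp(1j*a1)+3*np.exp(1j*a2)); Rz=R.from_euler("z",w)
c=(P["pm"]+P["mp"])/2; c[2]=0
rb=Rz.apply([-.095,0,.06])+c
print("yaw",w,"centre",c,"rim_back",rb, "mm pred",Rz.apply([-.1,-.075,.06])+c)
f=plane(t,(272,176),.02);print("fitting in tray",Rz.inv().apply(f-c))
for p in((129,183),(196,177),(270,130),(290,198)):
    print("pot",Rz.inv().apply(plane(t,(195+p[0]/4.5-.5,160+p[1]/4.5-.5),.026)-c))
pickle.dump((w,c,rb),open("tray.pkl","wb"))
d=Rz.apply([1,1,0])/2**.5; ax=np.cross([0,0,1],d)
for k in(1,-1):
    y=Rz.apply([k,0,0]);z=np.array([0,0,-1.]);Rt=R.from_matrix(np.c_[np.cross(y,z),y,z])
    for zz,an in((.18,0),(.03,0),(.25,0),(.33,30),(.33,36),(.33,42)):
        q=(R.from_rotvec(ax*np.radians(an))*Rt).as_quat()
        print(k,zz,an,ctrl.inverse_kinematics([rb[0],rb[1],zz],q))
E
```

```text
mm [ 0.6314 -0.0362  0.0574] gap 0.0020155268036126553
mp [ 0.5011 -0.0988  0.0571] gap 0.0029495637835067583
pm [0.5491 0.1429 0.0559] gap 0.002009420172732722
sides 0.19717782190166017 0.14456810984267007
yaw 2.001606810100168 2.018271488468001
yaw 2.0087487881289623 centre [0.5251 0.0221 0.    ] rim_back [ 0.5653 -0.0639  0.06  ] mm pred [ 0.6354 -0.0367  0.06  ]
fitting in tray [-0.1413 -0.0352  0.02  ]
pot [ 0.0444 -0.0247  0.026 ]
pot [-0.0033 -0.0085  0.026 ]
pot [-0.0686 -0.0188  0.026 ]
pot [-0.0612  0.0347  0.026 ]
1 0.18 0 [-0.2909  0.0733  1.8622 -0.      1.2061 -2.2997]
1 0.03 0 [-0.2909  0.2604  1.9532 -0.      0.928  -2.2997]
1 0.25 0 [-0.2909  0.0187  1.7892 -0.      1.3336 -2.2997]
1 0.33 30 [-0.2723 -0.3294  2.0187 -0.0469  0.9305 -2.263 ]
1 0.33 36 [-0.2676 -0.3841  2.0865 -0.0645  0.8134 -2.2472]
1 0.33 42 [-0.2628 -0.4344  2.1536 -0.0886  0.693  -2.225 ]
-1 0.18 0 [-0.2909  0.0733  1.8622 -0.      1.2061  0.8419]
-1 0.03 0 [-0.2909  0.2604  1.9532 -0.      0.928   0.8419]
-1 0.25 0 [-0.2909  0.0187  1.7892 -0.      1.3336  0.8419]
-1 0.33 30 [-0.2723 -0.3294  2.0187 -0.0469  0.9305  0.8786]
-1 0.33 36 [-0.2676 -0.3841  2.0865 -0.0645  0.8134  0.8944]
-1 0.33 42 [-0.2628 -0.4344  2.1536 -0.0886  0.693   0.9166]
```

```bash
cat >> h.py <<'E'
w,c,_=pickle.load(open("tray.pkl","rb")); Rz=R.from_euler("z",w)
y=Rz.apply([-1,0,0]);z=np.array([0,0,-1.]);Rt=R.from_matrix(np.c_[np.cross(y,z),y,z])
g=Rz.apply([-.095,.008,0])+c
def tilt(deg,dx,dy):
    "tool attitude with the tray tipped deg down towards tray direction (dx,dy)"
    d=Rz.apply([dx,dy,0]);d/=np.linalg.norm(d)
    return (R.from_rotvec(np.cross([0,0,1],d)*np.radians(deg))*Rt).as_quat()
def snap(ctrl,name):
    out=[]
    for n in("top","side"):
        k=ctrl.capture(n);pickle.dump(k,open(name+n+".pkl","wb"))
        cx,cy=(235,200) if n=="top" else (245,180)
        out.append(cv2.resize(k["pixels"][cy-60:cy+60,cx-50:cx+50,::-1],None,fx=4,fy=4,interpolation=cv2.INTER_CUBIC))
    cv2.imwrite(f"pics/{name}.png",np.hstack(out))
E
python3 - <<'E'
from h import *
from bench import ctrl
ctrl.move_to([.3,.6,.26],ctrl.read_tcp_rot())
ctrl.move_to([g[0],g[1],.22],Rt.as_quat())
ctrl.command_gripper(.045,90)
print(ctrl.read_time_s(),ctrl.read_gripper_width())
print(ctrl.move_l([g[0],g[1],.032],speed=.1,stop_force=8),ctrl.read_position())
ctrl.command_gripper(0,90)
print(ctrl.read_time_s(),ctrl.read_gripper_width(),ctrl.read_grip_force(),ctrl.read_force())
E
```

```text
3.55 0.0446150489041015
False [ 0.55856272 -0.06745523  0.03262827]
6.0833 0.0003041887665330416 0.0 [ 0.77153546 -0.30137706 -0.27854788]
```

Run:
```python
from h import *
from bench import ctrl
snap(ctrl,"a")
```

```text
(no output)
```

View pics/a.png

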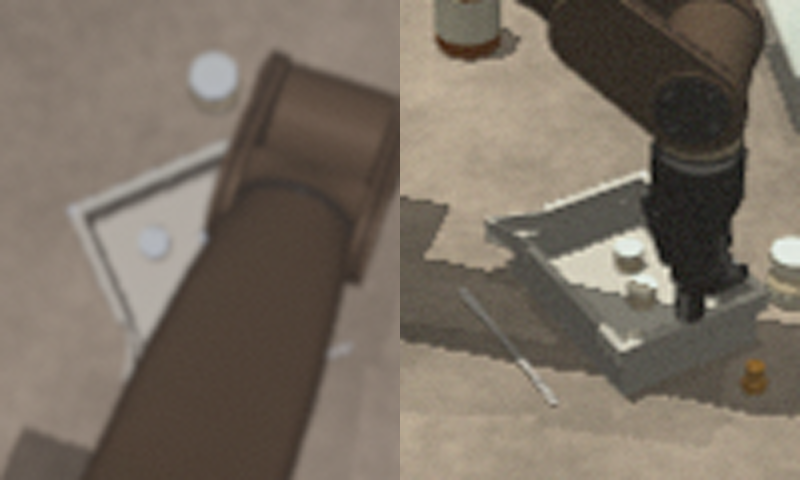

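The picture shows the gripper just on the inner side of the -x rim. The fingertips end at (690,318) in the crop and the tray hasn't moved. I'll check this by projecting the TCP pose into the view.

```bash
python3 - <<'E'
from h import *
from bench import ctrl
s=pickle.load(open("aside.pkl","rb"))
def proj(p):
    q=np.linalg.inv(s["T"])@np.r_[p,1]; u=np.array([s["fx"]*q[0]/q[2]+s["cx"],s["fy"]*q[1]/q[2]+s["cy"]])
    return np.round((u-[195,120])*4+[402,2]).astype(int)
p=ctrl.read_position();Rr=R.from_quat(ctrl.read_tcp_rot())
print(p,Rr.as_matrix().round(3),(Rr*Rt.inv()).magnitude())
for zz in(0,.019,.03,.06,.1,.15):print("tool -z",zz,proj(p+[0,0,zz]))
for X in(-.1,-.09): print([proj(Rz.apply([X,Y,.06])+c) for Y in(-.075,0,.008,.075)])
print(ctrl.read_gripper_width(),ctrl.read_grip_force(),ctrl.read_force())
E
python3 - <<'E'
import cv2
im=cv2.imread("pics/a.png");cv2.imwrite("pics/a2.png",cv2.resize(im[220:420,560:800],None,fx=3,fy=3,interpolation=cv2.INTER_CUBIC))
E
```

```text
[ 0.55807779 -0.06732374  0.0319684 ] [[ 0.906  0.424 -0.   ]
 [ 0.424 -0.906  0.   ]
 [-0.    -0.    -1.   ]] 7.382457834113773e-05
tool -z 0 [687 345]
tool -z 0.019 [688 328]
tool -z 0.03 [689 318]
tool -z 0.06 [691 291]
tool -z 0.1 [693 253]
tool -z 0.15 [696 204]
[array([774, 291]), array([700, 320]), array([692, 324]), array([623, 351])]
[array([767, 284]), array([694, 314]), array([686, 317]), array([617, 344])]
-0.00019904866778378577 0.0 [ 0.41564677 -0.90407085 -0.68174488]
```

View pics/a2.png

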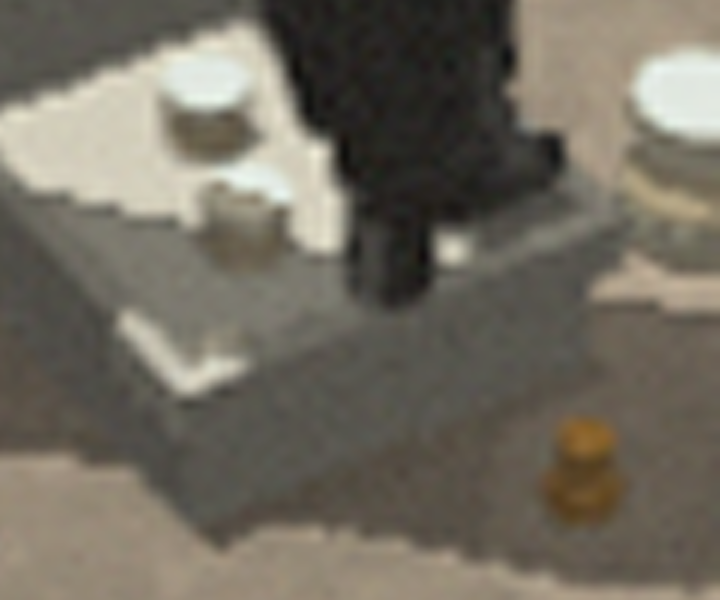

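The rim's projection matches the picture, but the visible fingertips end at row 320 where the TCP projects to 345. Either the rim hides the tips or they sit higher than the reading says. I'll lift clear with the fingers shut and compare again.

Run:
```python
from h import *
from bench import ctrl
p=ctrl.read_position()
print(ctrl.move_l([p[0],p[1],.13],speed=.12),ctrl.read_force())
snap(ctrl,"b")
s=pickle.load(open("bside.pkl","rb"));p=ctrl.read_position()
q=np.linalg.inv(s["T"])@np.r_[p,1]; u=np.array([s["fx"]*q[0]/q[2]+s["cx"],s["fy"]*q[1]/q[2]+s["cy"]])
print(p,(u-[195,120])*4+[402,2],ctrl.read_time_s(),ctrl.read_gripper_width())
```

```text
False [ 0.4368446  -0.7311721  -0.25388038]
[ 0.55722243 -0.06707825  0.12862563] [691.42921363 256.35354179] 7.25 0.00013412276157345084
```

View pics/b.png

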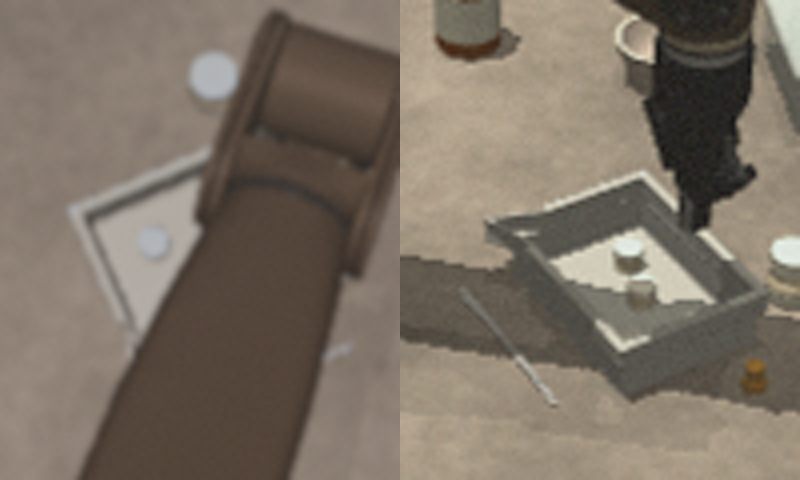

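The shut fingertips appear at (692,227), while the reported TCP projects to (691,256). That is about 30 mm too high, or else an offset in depth. I'll settle which by gently probing down onto the rim with the fingers shut.

Run:
```python
from h import *
from bench import ctrl
ctrl.move_l([g[0],g[1],.075],speed=.12)
print(ctrl.move_l([g[0],g[1],.012],speed=.04,stop_force=5),ctrl.read_position(),ctrl.read_force(),ctrl.read_time_s())
snap(ctrl,"c")
```

```text
True [ 0.55822278 -0.06779069  0.03069177] [-8.38713015e-04 -1.64690613e+00  3.94560507e+00] 8.9167
```

Contact came at a reported z of 0.031, with the rim top at 0.058, so the real fingertips are about 28 mm behind the reported TCP. I'll lift, open, and go down 28 mm deeper with a force guard.

Run:
```python
from h import *
from bench import ctrl
ctrl.move_l([g[0],g[1],.06],speed=.12)
ctrl.command_gripper(.045,90)
hit=ctrl.move_l([g[0],g[1],.004],speed=.06,stop_force=6)
print(hit,ctrl.read_position(),ctrl.read_force())
if not hit:
    ctrl.command_gripper(0,90)
    print(ctrl.read_gripper_width(),ctrl.read_grip_force(),ctrl.read_force())
print(ctrl.read_time_s())
```

```text
False [ 0.55856307 -0.06748332  0.00447546] [ 0.06161097  0.55606475 -0.94363491]
0.007984981720426386 90.30596913769841 [-0.0592949  -0.00962326  3.25062306]
11.4167
```

The grip holds: 8 mm opening and 90 N. Now I'll lift, tip towards +x first, then swing round to the diagonal.

Run:
```python
from h import *
from bench import ctrl
L=lambda z,a,v: ctrl.move_l([g[0],g[1],z],a,speed=v)
L(.2,None,.12)
print(ctrl.read_gripper_width(),ctrl.read_grip_force(),ctrl.read_force())
L(.27,tilt(26,1,.1),.04)
ctrl.pause(.5)
print(ctrl.read_time_s())
L(.32,tilt(31,1,.9),.03)
ctrl.pause(1)
print(ctrl.read_gripper_width(),ctrl.read_force(),ctrl.read_time_s())
k=ctrl.capture("top");m=ctrl.capture("side")
cv2.imwrite("pics/d.png",np.hstack([cv2.resize(i["pixels"][a:a+150,b:b+130,::-1],(390,450),interpolation=cv2.INTER_CUBIC) for i,a,b in((k,140,160),(m,70,180))]))
```

```text
0.008198395806755973 89.4370687007904 [-0.57817916  0.63386186 -3.55256232]
15.6
0.008538830204647555 [ 0.76489581 -0.28791402 -1.46980116] 18.4167
```

View pics/d.png

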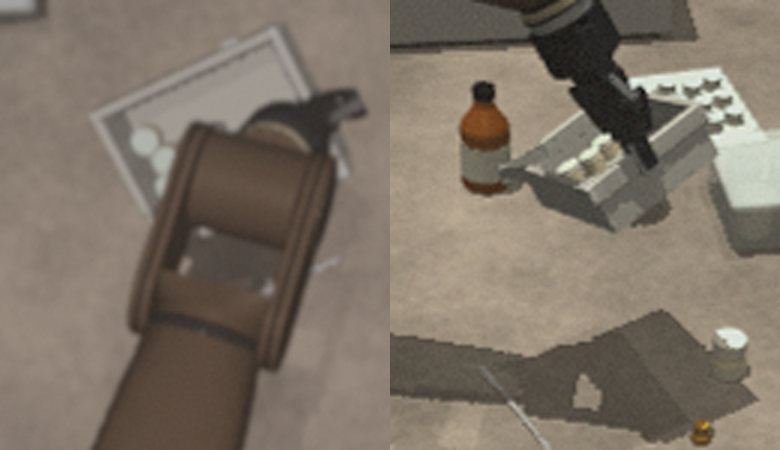

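The top view shows pots in a row along the +x wall at about (145,140), (150,160) and (162,185). The side view shows three caps at (570,170), (588,160) and (608,148). I'll cast these rays into the tray frame using the known grip.

```bash
cat >> h.py <<'E'
def M(p,r):
    A=np.eye(4);A[:3,:3]=r.as_matrix();A[:3,3]=p;return A
G=np.linalg.inv(M([.55856,-.06748,.0045],Rt))@M([c[0],c[1],0],Rz)   # tray in tool
def traypose(ctrl): return M(ctrl.read_position(),R.from_quat(ctrl.read_tcp_rot()))@G
def intray(W,cam,uv,z=.026):
    o,d=ray(cam,uv);Wi=np.linalg.inv(W);o=(Wi@np.r_[o,1])[:3];d=Wi[:3,:3]@d
    return o+d*(z-o[2])/d[2]
E
python3 - <<'E'
from h import *
from bench import ctrl
np.set_printoptions(precision=3,suppress=True)
W=traypose(ctrl);k=ctrl.capture("top");m=ctrl.capture("side")
print("lip foot",(W@[.09,.065,0,1])[:3],"down comps x,y",-W[2,0],-W[2,1],np.degrees(np.arccos(W[2,2])))
for p in((145,140),(150,160),(162,185)):print("top",intray(W,k,(160+p[0]/3-.5,140+p[1]/3-.5)))
for p in((570,170),(588,160),(608,148)):print("side",intray(W,m,(180+(p[0]-390)/3-.5,70+p[1]/3-.5)))
def pr(s,p):
    q=np.linalg.inv(s["T"])@W@np.r_[p,1]; return np.array([s["fx"]*q[0]/q[2]+s["cx"],s["fy"]*q[1]/q[2]+s["cy"]])
print("check corners",[(3*(pr(k,(x,y,.06))+.5-[160,140])).round() for x,y in((.1,-.075),(-.1,-.075),(-.1,.075))],[(3*(pr(m,(x,y,.06))+.5-[180,70])+[390,0]).round() for x,y in((.1,-.075),(-.1,-.075),(-.1,.075))])
def big(cam,cx,cy,s=30): return cv2.resize(cam["pixels"][cy-s:cy+s,cx-s:cx+s,::-1],(400,400),interpolation=cv2.INTER_CUBIC)
def ctr(cam): return pr(cam,(.05,0,.03)).round().astype(int)
a,b=ctr(k),ctr(m);print(a,b)
cv2.imwrite("pics/e.png",np.hstack([big(k,*a),big(m,*b)]))
E
```

```text
lip foot [0.453 0.065 0.225] down comps x,y 0.38282803588154257 0.34453152285556693 30.999679220391318
top [ 0.073 -0.027  0.026]
top [ 0.078 -0.008  0.026]
top [0.079 0.018 0.026]
side [0.056 0.032 0.026]
side [0.048 0.012 0.026]
side [ 0.04  -0.012  0.026]
check corners [array([ 85., 116.]), array([274.,  28.]), array([349., 178.])] [array([614.,  83.]), array([703.,  99.]), array([586., 189.])]
[219 192] [247 120]
```

View pics/e.png

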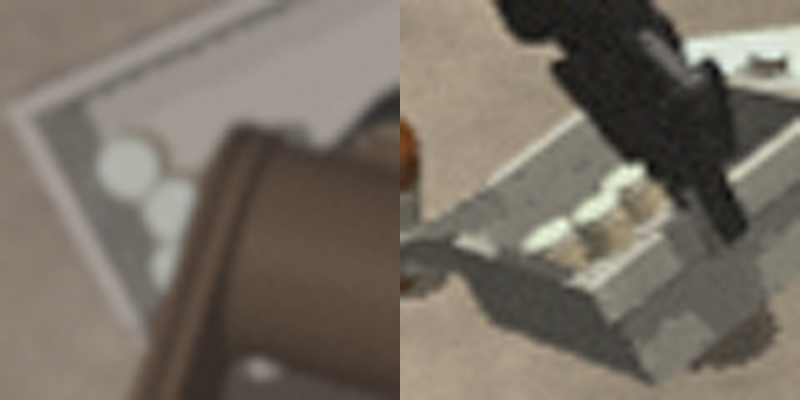

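Run:
```python
from h import *
from bench import ctrl
np.set_printoptions(precision=3,suppress=True)
W=traypose(ctrl);k=ctrl.capture("top");m=ctrl.capture("side");f=400/60
t=[(219-30+x/f-.5,192-30+y/f-.5) for x,y in((130,165),(172,207),(163,265))]
s=[(247-30+x/f-.5,120-30+y/f-.5) for x,y in((150,240),(195,210),(228,180))]
for u in t:print("top",intray(W,k,u))
for u in s:print("side",intray(W,m,u))
print("tri (rows top, cols side)")
for u in t:
  for v in s:
    p,e=tri(k,u,m,v);print((np.linalg.inv(W)@np.r_[p,1])[:3],round(e,4),end=" ; ")
  print()
# real rim corners seen in e.png: +x-y top view (18,107)/side?; near -x+y rim corner
for n,cam,cx,cy,px in (("+x-y top",k,219,192,(18,107)),):print(n,intray(W,cam,(cx-30+px[0]/f-.5,cy-30+px[1]/f-.5),.06))
```

```text
top [ 0.072 -0.027  0.026]
top [ 0.064 -0.003  0.026]
top [0.08  0.018 0.026]
side [0.064 0.03  0.026]
side [0.059 0.005 0.026]
side [ 0.065 -0.019  0.026]
tri (rows top, cols side)
[ 0.093 -0.002  0.005] 0.0477 ; [ 0.084 -0.015  0.012] 0.0226 ; [ 0.075 -0.025  0.021] 0.0035 ; 
[0.076 0.012 0.015] 0.0294 ; [ 0.067 -0.     0.022] 0.0048 ; [ 0.058 -0.01   0.032] 0.0138 ; 
[0.086 0.022 0.017] 0.0044 ; [0.076 0.009 0.025] 0.02 ; [ 0.066 -0.001  0.035] 0.0384 ; 
+x-y top [ 0.09  -0.073  0.06 ]
```

By matching the two views, the pots lie at about (75,-25), (66,0) and (80,20) mm, with the fourth hidden in the corner. The last pot is about 91 mm out, so they are too strung out. I'll tip mainly +y with slight -x so the column buckles, then go back to the diagonal.

```bash
cat >> h.py <<'E'
def look(ctrl,name):
    W=traypose(ctrl);out=[]
    for n in("top","side"):
        k=ctrl.capture(n);q=np.linalg.inv(k["T"])@W@np.r_[.05,0,.03,1]
        u=np.array([k["fx"]*q[0]/q[2]+k["cx"],k["fy"]*q[1]/q[2]+k["cy"]]).round().astype(int)
        pickle.dump((k,W,u),open(name+n+".pkl","wb"))
        out.append(cv2.resize(k["pixels"][u[1]-30:u[1]+30,u[0]-30:u[0]+30,::-1],(400,400),interpolation=cv2.INTER_CUBIC))
    cv2.imwrite(f"pics/{name}.png",np.hstack(out))
E
python3 - <<'E'
from h import *
from bench import ctrl
L=lambda z,a,v: ctrl.move_l([g[0],g[1],z],a,speed=v)
L(.35,tilt(27,-.15,1),.03)
ctrl.pause(.6)
L(.32,tilt(31,.8,1),.03)
ctrl.pause(.8)
print(ctrl.read_gripper_width(),ctrl.read_force(),ctrl.read_time_s())
look(ctrl,"f")
E
```

```text
0.008131453368434172 [-1.13718014  0.25773161 -3.0891771 ] 22.4167
```

View pics/f.png

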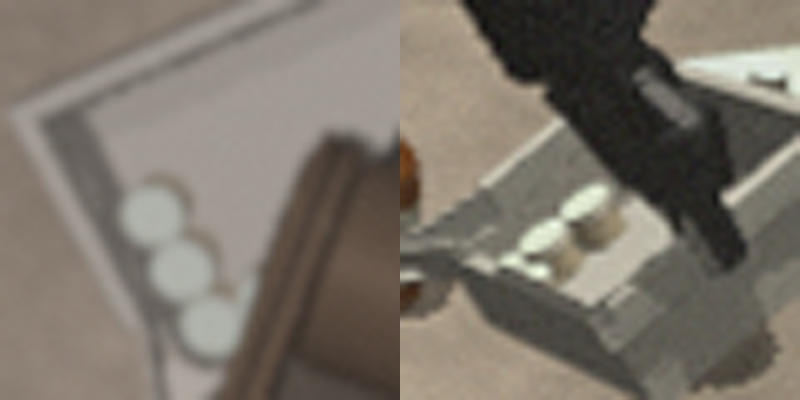

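The top view now shows three pots along the +x wall at (155,215), (182,270) and (212,325), with the fourth nested beside them at (250,295). I'll verify the distances.

Run:
```python
from h import *
np.set_printoptions(precision=3,suppress=True)
k,W,a=pickle.load(open("ftop.pkl","rb"));m,_,b=pickle.load(open("fside.pkl","rb"));f=400/60
T=lambda p:(a[0]-30+p[0]/f-.5,a[1]-30+p[1]/f-.5)
S=lambda p:(b[0]-30+(p[0]-400)/f-.5,b[1]-30+p[1]/f-.5)
lip=np.array([.09,.065,.015])
def rep(n,p):print(n,p,"mid dist",np.linalg.norm(p-[0,0,.011]-lip))
for p in((155,215),(182,270),(212,325),(258,295)):rep("top",intray(W,k,T(p)))
for p in((588,203),(548,238),(512,260),(535,272)):rep("side",intray(W,m,S(p)))
for p,q in(((155,215),(588,203)),((182,270),(548,238)),((212,325),(512,260))):
    x,e=tri(k,T(p),m,S(q));rep("tri",(np.linalg.inv(W)@np.r_[x,1])[:3]);print(e)
rep("corner top +x-y rim",intray(W,k,T((18,107)),.06))
print((W@[.09,.065,0,1])[2],W[2])
```

```text
top [ 0.073 -0.003  0.026] mid dist 0.07065864275920347
top [0.073 0.023 0.026] mid dist 0.045136843177329695
top [0.073 0.05  0.026] mid dist 0.022408104504402365
top [0.049 0.046 0.026] mid dist 0.045643450849976175
side [0.069 0.001 0.026] mid dist 0.06788269428363049
side [0.067 0.027 0.026] mid dist 0.04418483729492933
side [0.074 0.047 0.026] mid dist 0.02447709165780048
side [0.046 0.047 0.026] mid dist 0.04705408602236935
tri [ 0.074 -0.002  0.023] mid dist 0.06881892014147196
0.001912036694546552
tri [0.075 0.025 0.022] mid dist 0.04321629812535438
0.001221599450788914
tri [0.072 0.048 0.028] mid dist 0.024695608660622054
0.002871596723081164
corner top +x-y rim [ 0.091 -0.075  0.06 ] mid dist 0.14382696389687508
0.23348684467132716 [-0.322 -0.402  0.857  0.289]
```

All four pots are 24–70 mm from the lip corner. The tray is tipped 31°, the lip foot is at 0.23 m and the grip is firm.

```bash
python3 -c "
from bench import ctrl
ctrl.pause(.3);print(ctrl.read_grip_force(),ctrl.read_gripper_width(),ctrl.read_time_s(),abs(ctrl.read_qd()).max());print(ctrl.sign_off())"
```

```text
89.9067625648604 0.00805680981885849 22.8167 0.0029273578774880443
the job is handed in; nothing more can be done
None
```

I handed the job in at 22.8 s with the tray held up in the gripper, steady and tipped 31°, and the lip foot at about 0.23 m; by my last camera measurement all four pots are bunched 22–71 mm from the lip corner (limit 85 mm).

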